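Turn the microscope lamp up four clicks and store it

ROBOT

A 6-joint arm with a two-finger parallel gripper is mounted at the origin on the work surface. World frame = base frame: x ahead of the robot, y to its left, z up, the work surface at z = 0. Lengths are in m, angles in rad, forces in N, time in s.
With the tool pointing down it reaches from about 0.275 to 0.825 m from the base axis. Payload 5.2 kg.
Tool frame: the origin (TCP) lies at the very end of the fingers, on their centre line; the grasp point (between the pads) lies 19 mm behind it; z points along the fingers, y is the direction in which the jaws open and shut (so a half turn about z gives the same grasp; the last joint's range is limited). The gripper opens to 93 mm and grips with 3 to 60 N. Pads are 15 mm wide; open, the fingers measure 128 mm over their backs; the gripper's body (75 mm by 188 mm) begins 65 mm behind the grasp point.
Start: joints at [1.058, 0.259, 1.535, -0, 1.348, -0.203], TCP at [0.168, 0.524, 0.219] pointing down, gripper open.
Joint ranges: [-3.14, 3.14], [-0.91, 2.08], [0.19, 2.58], [-1.22, 4.36], [0.22, 2.71], [-3.12, 3.12]. Speed limits (rad/s): [2.57, 2.57, 3.14, 3.14, 3.14, 3.14].

INTERFACE

Orientations are given as [roll, pitch, yaw] about the fixed x, y, z axes, in that order (R = Rz(yaw) Ry(pitch) Rx(roll)).
In Python, from rig import telemetry, eyes, env gives the robot as it stands.
- The arm moves only by the tool play_rows, never from a script. Its argument "series" is a list that holds one entry, the list of rows, each a list of 6 numbers: the shift along the world's x, y, z in cm, then the turn, a rotation vector about the world's x, y, z in units of 6 degrees (1.0 is 6 degrees). A call has 1 to 8 rows; each row is the pose to reach, as a shift and turn from the pose measured when the call began; what a row does not reach only later rows make up. A row lasts 1/12 s, in which the tool goes at most 41.7 mm and 7.16 degrees, less where a joint would pass 70% of its speed; a pose out of reach is approached as far as the arm can. A call with a gripper value outside its range is refused whole. "hand" is the opening, from 0 (shut) to 1 (fully open), set as the call begins (left out, the last holds). The fingers move at their own pace and stop on an object; "grip_force" is the grip in N (left out, the last holds). Time passes only in rows, so rows that repeat a pose let the fingers close. It gives the time, the measured TCP pose, the force and the opening at its end, in the units of the state.
- telemetry.observe(): the state, without advancing time (a new reading comes with each control period).
- eyes.read_camera(name): name is "scene" or "top" or "wrist"; returns a dict with "image" (420x560x3 uint8, blue, green, red), "z_map" (420x560 float32, m along the optical axis (not along the pixel's ray), 0 where there is no reading), "fx", "fy", "cx", "cy" (pixels), "R" (3x3) and "t" (3): a world point X has camera coordinates R X + t; the wrist camera has in their place "hand_eye" (4x4, takes a point from camera to tool coordinates, whose origin is the TCP and whose axes are the flange's). Camera axes: x right, y down, z forward; pixel columns grow to the right and rows downward; lengths in m; the calibration is good to about 2 mm. The wrist camera is an equidistant fisheye: a pixel r from the principal point sees the ray r / f radians off the axis. A picture is of the moment at which its call begins: read the wrist's pose just before it.
- env.close_job(): hands the job in, once; it reports no verdict.
The state is a dict: "clock": time; "joint_pos": joint angles; "dq": joint speeds; "effort": joint torques, N m; "ee_pos": TCP position; "eef_rot": TCP orientation; "wrist_force": force on the tool from outside, world axes, zero at the start; "ft_torque": the same for the moment, N m; "finger_gap": finger opening in m.
Only numpy, scipy, OpenCV 4.12 (cv2) and the standard library are available. Lean on these libraries where they do the work, as an engineer would, in place of code of your own. Each camera call takes 0.05 s, during which the arm holds its last target.

TASK

With a fingertip against its upright peg, turn the click-stop dial of the microscope lamp controller clockwise (seen from above) by exactly four clicks, never going past the fourth and never taking the peg between the fingers. Then press the round push button beside it down with a fingertip to store the setting and let it come up again; leave the jar, the tip box and the screwdriver where they are.

Things in the scene. Friction and masses are not known exactly. Their poses are not given: they have to be found in the camera images.
- ctrl: Microscope lamp controller: a dark flat metal box fixed on the bench, 170 mm (its x) by 310 mm (its y), top face 60 mm above the bench. Origin at the centre of its underside, z up. On its top, 75 mm to either side of the middle along its y, stand a dial and a push button; which one is at +y changes from run to run.
- dial_axis (a point): Centre of the black dial's flat top face, on its vertical turning axis (91 mm above the bench). The dial is a disc 92 mm across and 12 mm thick, 1 mm above a fixed round aluminium flange 116 mm across and 18 mm tall, with 18 equal black tick marks round it. A white line on the disc points from the axis to the peg. The point turns with the dial: its x axis points from the axis to the peg.
- peg_top (a point): Centre of the top end of the dial's upright round steel peg: 12 mm in diameter, rising 24 mm from the disc's top face, its centre line 36 mm from the turning axis. The peg is the only raised part of the dial. It starts at any direction round the axis.
- dial (a joint): Dial angle in rad, growing clockwise seen from above; 0 at the start, where it rests in a click stop. Click stops lie every 0.349 rad (20 degrees, one tick mark), so four clicks are 1.396 rad. To leave a stop takes about 5 to 6 N across the peg; half-way to the next stop the dial snaps forward into it by itself, ahead of the finger, and stays there. There is no end stop.
- store_top (a point): Centre of the top of the black round push button, 28 mm across, in a small aluminium housing on the controller's top; pressed straight down.
- store (a joint): Button travel in m: 0 up, 0.006 fully down; sprung, full travel takes about 5 N, and it comes up again when let go.
- jar: Loose small amber glass jar with a white cap, 40 mm across, 60 mm tall, standing on the bench beside the controller; origin at the centre of its underside. To be left alone.
- tipbox: Loose flat probe-tip box, 80 by 50 by 22 mm, on the bench beside the controller; origin at the centre of its underside. To be left alone.
- driver: Loose screwdriver with a black handle, 160 mm long, lying on the bench beyond the controller, along its own x; origin on its underside. To be left alone.

How it is judged:
On the way, in this order (a step that is already met when the one before it is completed fails the run):
1. the dial rests in the fourth click stop (value of joint dial between 1.29 and 1.5 rad and value of joint store below 0.002 m), for 0.3 s.
2. the button is pressed down (value of joint store above 0.004 m), for 0.05 s.
At the end, for the whole second after the job is handed in: The dial rests four click stops clockwise of where it started (1.396 rad, within 0.1), the button is up again, and the jar, tip box and screwdriver are within 20 mm of where they were (value of joint dial between 1.29 and 1.5 rad and value of joint store below 0.0015 m and distance of each of jar, tipbox, driver from where it was at the start of the episode below 0.02 m); the robot touches nothing.
It fails at once if the dial goes past the fourth click (value of joint dial above 1.64 rad).
It fails at once if the dial is turned a click the wrong way (value of joint dial below -0.24 rad).
It fails at once if the button is pressed before the dial is set (value of joint store above 0.003 m and value of joint dial below 1.29 rad).
It fails at once if the peg is taken between the fingers (horizontal distance between the grasp point and peg_top below 0.009 m and z of the grasp point in the frame of peg_top below 0.012 m).
It fails at once if the jar, the tip box or the screwdriver is moved or lifted (distance of any of jar, tipbox, driver from where it was at the start of the episode above 0.02 m).
It also fails if it takes over 58 s, if anything falls off the work surface, if the arm or the gripper's body presses on something with over 40 N, if the wrist force passes 120 N, or if a joint passes its speed limit or range.

## Working session

There is one attempt and no reset: what is moved stays moved. The work goes in short steps, Python scripts to look and compute and a tool call to move; the robot and the scene stay as the last step left them, time stands still between calls to the robot, and variables do not carry over. Pictures are saved under pics/ and viewed, and the job is handed in when it is done.

Besides the shell and the picture viewer there is one more tool, called after "Emit:" as name(argument=value, ...) on one line, values as JSON. play_rows: Moves the arm, as the interface text tells. Its arguments: {"type":"object","properties":{"series":{"type":"array","items":{"type":"array","items":{"type":"array","items":{"type":"number"}}}},"hand":{"type":"number"},"grip_force":{"type":"number"}},"required":["series"]}

```bash
ls; mkdir -p pics
python3 - <<'E'
from rig import telemetry, eyes
import cv2
s=telemetry.observe();print(s)
for n in ("scene","top"):
    c=eyes.read_camera(n);cv2.imwrite(f"pics/{n}0.png",c["image"]);print(n,c["fx"],c["cx"],c["cy"],c["R"],c["t"])
E
```

```text
pics
{'clock': 0.0, 'joint_pos': array([ 1.05818167e+00,  2.59341482e-01,  1.53606798e+00, -7.75161666e-07,
        1.34802025e+00, -2.02815461e-01]), 'dq': array([ 0.00051913, -0.00145391, -0.00058453,  0.00063323,  0.00128452,
        0.00077448]), 'effort': array([ 6.39613154e-04, -4.37307394e+01, -2.84000891e+01,  7.17689143e-02,
        4.12571558e-02, -1.48204122e-04]), 'ee_pos': array([0.167388  , 0.52333286, 0.2178246 ]), 'eef_rot': array([-3.13979309e+00, -3.69295578e-04,  2.83179330e+00]), 'wrist_force': array([ 0.08743111, -0.14563348, -0.25140091]), 'ft_torque': array([0.01045013, 0.02614157, 0.00090514]), 'finger_gap': 0.09296000451021379}
scene 380.72890239755 282.25460923627185 209.55719071049688 [[-0.7382449   0.67449334  0.00729453]
 [ 0.42052133  0.46866965 -0.77685943]
 [-0.52740524 -0.570445   -0.62963181]] [ 0.38096103 -0.20286786  1.33442716]
top 424.04254011912644 281.86983852133767 211.0157814491131 [[ 0.04355254 -0.99904902  0.00205646]
 [-0.97718002 -0.04302735 -0.20800925]
 [ 0.20789992  0.0070498  -0.9781247 ]] [0.02385323 0.5764315  0.88546687]
```

View pics/scene0.png

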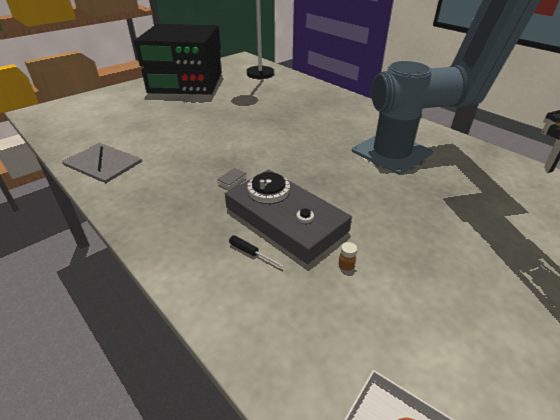

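View pics/top0.png

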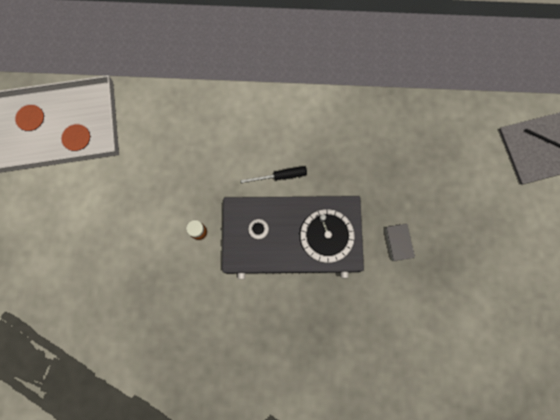

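The top view shows the dial at about (327,236), the button at (259,229) and the peg near (323,217). I'll zoom in and measure.

```bash
cat > h.py <<'E'
import numpy as np,cv2
from rig import telemetry, eyes
def ray(c,u,v,z):
    d=np.array([(u-c["cx"])/c["fx"],(v-c["cy"])/c["fy"],1.]);o=-c["R"].T@c["t"];w=c["R"].T@d
    return o+w*(z-o[2])/w[2]
def proj(c,X):
    p=c["R"]@np.array(X)+c["t"];return np.array([c["fx"]*p[0]/p[2]+c["cx"],c["fy"]*p[1]/p[2]+c["cy"]])
E
python3 - <<'E'
from h import *
c=eyes.read_camera("top");im=c["image"]
cv2.imwrite("pics/topz.png",cv2.resize(im[185:285,210:370],None,fx=5,fy=5,interpolation=cv2.INTER_CUBIC))
c2=eyes.read_camera("scene");cv2.imwrite("pics/scz.png",cv2.resize(c2["image"][155:245,225:345],None,fx=6,fy=6,interpolation=cv2.INTER_CUBIC))
zm=c["z_map"]
for u,v in((327,236),(335,246),(259,229),(240,260),(400,240)):
    d=zm[v,u];p=np.array([(u-c["cx"])/c["fx"],(v-c["cy"])/c["fy"],1])*d;print(u,v,(c["R"].T@(p-c["t"])).round(4))
# box mask: dark pixels around
g=cv2.cvtColor(im,cv2.COLOR_BGR2GRAY);m=(g<75).astype(np.uint8);m[:190]=0;m[285:]=0;m[:,:212]=0;m[:,372:]=0
m=cv2.morphologyEx(m,cv2.MORPH_OPEN,np.ones((3,3)))
k,_=cv2.findContours(m,0,2);k=max(k,key=cv2.contourArea);r=cv2.minAreaRect(k);print(r,cv2.contourArea(k))
for q in cv2.boxPoints(r):print(q,ray(c,*q,0.06).round(4))
# light
m=(g>140).astype(np.uint8);m[:195]=0;m[275:]=0;m[:,:215]=0;m[:,:]*=1;m[:,370:]=0
k,_=cv2.findContours(m,0,2)
for q in k:
    if cv2.contourArea(q)>4:print(cv2.boundingRect(q),cv2.minEnclosingCircle(q))
E
```

```text
327 236 [ 0.5184 -0.0497  0.0899]
335 246 [ 0.4978 -0.0673  0.0888]
259 229 [0.5288 0.0966 0.08  ]
240 260 [0.4621 0.1357 0.0578]
400 240 [ 0.5271 -0.2241  0.0221]
((291.5, 236.0), (78.0, 141.0), 90.0) 10330.5
[221. 197.] [0.6011 0.1871 0.06  ]
[362. 197.] [ 0.6151 -0.1296  0.06  ]
[362. 275.] [ 0.4412 -0.1303  0.06  ]
[221. 275.] [0.4278 0.1744 0.06  ]
(342, 272, 6, 3) ((344.5, 273.5), 2.549609661102295)
(215, 240, 5, 9) ((217.0, 244.0), 4.472236156463623)
(325, 231, 7, 7) ((327.6428527832031, 233.92857360839844), 3.3580069541931152)
(249, 219, 19, 20) ((258.051025390625, 228.6836700439453), 9.772013664245605)
(301, 210, 53, 52) ((327.01513671875, 235.65151977539062), 26.812597274780273)
```

View pics/topz.png

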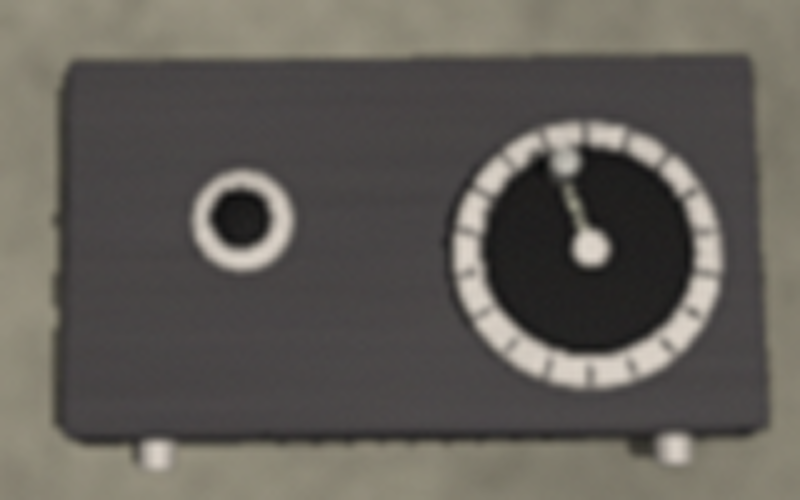

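View pics/scz.png

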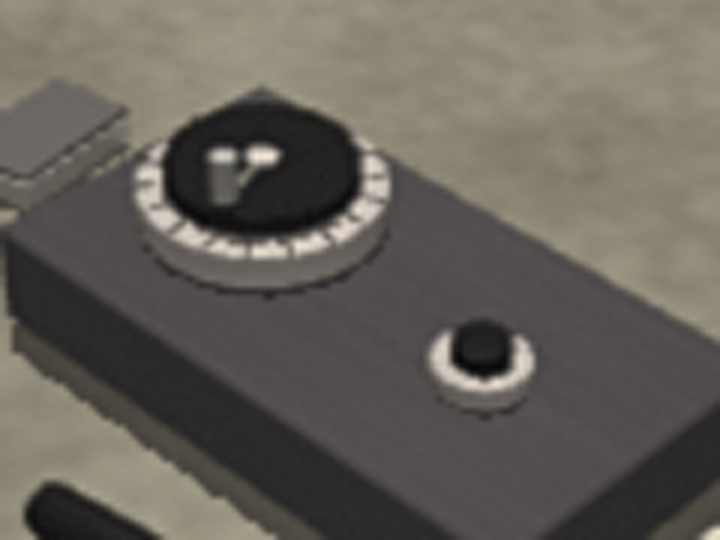

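The zooms show the dial hub at about (328,234), the peg top at (323,217) and the button at (258,228.6).

Run:
```python
from h import *
c=eyes.read_camera("top");s=eyes.read_camera("scene")
f=lambda x,y:(210+(x+.5)/5-.5,185+(y+.5)/5-.5)
A=ray(c,*f(591,247),.091);P=ray(c,*f(565,161),.115);B=ray(c,*f(241,218),.085)
F=ray(c,327.0,235.5,.079)
print("A",A,"F",F,"P",P,"r",np.hypot(*(P-A)[:2]),"az",np.degrees(np.arctan2(*(P-A)[1::-1])),"B",B)
f2=lambda x,y:(225+(x+.5)/6-.5,155+(y+.5)/6-.5)
print("scene A",ray(s,*f2(264,155),.091),"P",ray(s,*f2(223,156),.115),"B",ray(s,*f2(483,332),.085))
print(np.hypot(*(A-B)[:2]))
# dark disc fit
g=cv2.cvtColor(c["image"],cv2.COLOR_BGR2GRAY)
m=(g<45).astype(np.uint8);k,_=cv2.findContours(m,0,1)
for q in k:
    (u,v),r=cv2.minEnclosingCircle(q)
    if 200<u<380 and 190<v<280 and r>3: print(u,v,r,ray(c,u,v,.091))
```

```text
A [ 0.52259372 -0.05124535  0.091     ] F [ 0.52117889 -0.05084257  0.079     ] P [ 0.55464992 -0.03708651  0.115     ] r 0.03504387114974786 az 23.83047595964633 B [0.529571   0.09901772 0.085     ]
scene A [ 0.52007293 -0.05151886  0.091     ] P [ 0.55622782 -0.03624889  0.115     ] B [0.53090269 0.09929502 0.085     ]
0.15042497240404984
257.8999938964844 228.10000610351562 5.0220537185668945 [0.52878848 0.09843893 0.091     ]
327.1694641113281 234.53158569335938 20.327836990356445 [ 0.52138861 -0.04992549  0.091     ]
```

Emit:
play_rows(series=[[[1, -1.5, 0, 0, 0, -0.3], [3, -4.5, 0, 0, 0, -0.8], [5.5, -8, 0, 0, 0, -1.4], [8, -11.5, 0, 0, 0, -2], [10.5, -15, 0, 0, 0, -2.6], [13, -18.5, 0, 0, 0, -3.2], [15.5, -22, 0, 0, 0, -3.8], [18, -25.5, 0, 0, 0, -4.4]]], hand=0, grip_force=10)

```text
clock: 0.97
ee_pos: [0.3435, 0.2735, 0.2186]
eef_rot: [3.142, 0.0, 2.368]
wrist_force: [0.2, 0.6, -0.8]
finger_gap: 0.0445
```

Run:
```python
from h import *
s=telemetry.observe();print(s["ee_pos"],np.degrees(s["eef_rot"]),s["finger_gap"],s["clock"],s["wrist_force"])
print((np.array([.5447,-.0138])-s["ee_pos"][:2])*100, (113-np.degrees(s["eef_rot"][2]))/6)
c=eyes.read_camera("wrist");cv2.imwrite("pics/w1.png",c["image"]);print(c["hand_eye"],c["fx"],c["cx"],c["cy"])
```

```text
[0.34350327 0.27353899 0.21858145] [1.79999398e+02 4.74140627e-03 1.35695783e+02] 0.04446201289526661 0.9667 [ 0.23789123  0.62697222 -0.78747325]
[ 20.11967308 -28.7338989 ] -3.7826305737485817
[[-1.00892151e-03 -9.63578968e-01 -2.67422053e-01  7.37023051e-02]
 [ 9.99999471e-01 -1.02512679e-03 -7.90150340e-05  9.43226027e-04]
 [-1.98004286e-04 -2.67421991e-01  9.63579493e-01 -1.64855966e-01]
 [ 0.00000000e+00  0.00000000e+00  0.00000000e+00  1.00000000e+00]] 325.19226210127806 277.6206839471149 210.16093771001698
```

View pics/w1.png

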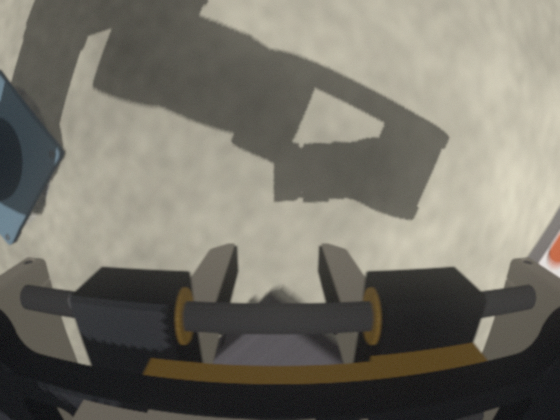

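The wrist view shows the fingers half shut and nothing underneath. I'll move on to above the start point.

Emit:
play_rows(series=[[[2.5, -3.2, 0, 0, 0, -0.5], [5, -7, 0, 0, 0, -1], [7.8, -11, 0, 0, 0, -1.6], [10.5, -15, 0, 0, 0, -2.2], [13.2, -19, 0, 0, 0, -2.8], [16, -23, 0, 0, 0, -3.4], [18.5, -26.5, -1, 0, 0, -3.8], [20.1, -28.7, -3, 0, 0, -3.8]]])

```text
clock: 1.68
ee_pos: [0.5349, 0.0024, 0.201]
eef_rot: [3.139, 0.008, 1.959]
wrist_force: [0.4, 0.2, 1.5]
finger_gap: 0.0006
```

Emit:
play_rows(series=[[[0, 0, -1, 0, 0, 0], [0, 0, -3, 0, 0, 0], [0, 0, -4, 0, 0, 0], [0, 0, -4, 0, 0, 0], [0, 0, -4, 0, 0, 0]]])

```text
clock: 2.1
ee_pos: [0.5342, 0.0032, 0.1607]
eef_rot: [3.14, 0.007, 1.96]
wrist_force: [-0.6, 0.4, 0.7]
finger_gap: 0.0003
```

```bash
cat > look.py <<'E'
from h import *
import sys
n=sys.argv[1]
s=telemetry.observe();print(s["ee_pos"].round(4),np.degrees(s["eef_rot"]).round(1),s["finger_gap"],s["clock"],s["wrist_force"].round(2))
c=eyes.read_camera("top");d=eyes.read_camera("scene")
a=cv2.resize(c["image"][185:285,250:390],None,fx=4,fy=4,interpolation=cv2.INTER_CUBIC)
b=cv2.resize(d["image"][130:230,225:345],None,fx=4,fy=4,interpolation=cv2.INTER_CUBIC)
b=cv2.resize(b,(240*2-240,400)) if 0 else b[:, :240*2]
o=np.zeros((800,560,3),np.uint8)
cv2.imwrite(f"pics/{n}_t.png",a);cv2.imwrite(f"pics/{n}_s.png",b)
E
python3 look.py k1
```

```text
[0.5342 0.0032 0.1607] [179.9   0.4 112.3] 0.00027419220396009944 2.1 [-0.59  0.44  0.67]
```

View pics/k1_t.png

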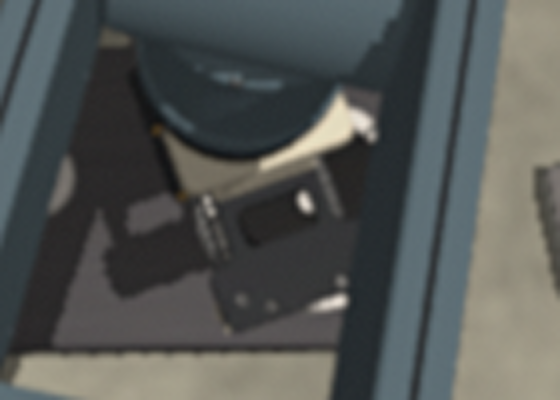

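View pics/k1_s.png

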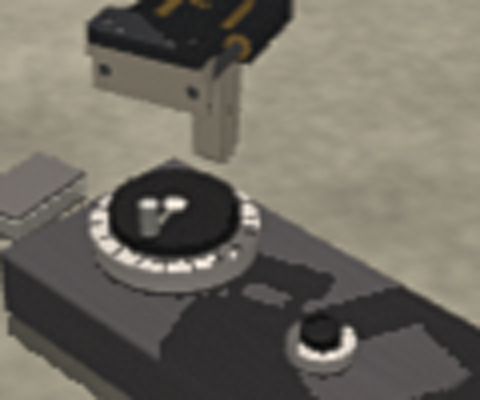

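The scene view shows the peg clearly at (150,215) with the shut fingers behind it, so I'll use that view for feedback. Next I descend beside the peg on its counter-clockwise side.

Emit:
play_rows(series=[[[0.5, -0.8, -0.5, 0, 0, 0], [1.0, -1.6, -1.5, 0, 0, 0], [1.05, -1.7, -3, 0, 0, 0], [1.05, -1.7, -4.5, 0, 0, 0], [1.05, -1.7, -5.5, 0, 0, 0], [1.05, -1.7, -6.1, 0, 0, 0], [1.05, -1.7, -6.1, 0, 0, 0], [1.05, -1.7, -6.1, 0, 0, 0]]])

```text
clock: 2.87
ee_pos: [0.5459, -0.0141, 0.1009]
eef_rot: [3.138, 0.009, 1.96]
wrist_force: [-0.8, -1.0, -0.5]
finger_gap: 0.0005
```

```bash
python3 look.py k2
```

```text
[ 0.5459 -0.0141  0.1009] [179.8   0.5 112.3] 0.0005447365848489899 2.8667 [-0.83 -1.02 -0.52]
```

View pics/k2_s.png

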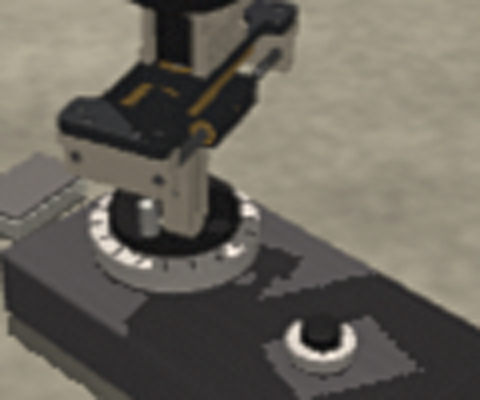

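```bash
cat > plan.py <<'E'
from h import *
import sys
A=np.array([.5212,-.0508])
s=telemetry.observe();p=s["ee_pos"];y=np.degrees(s["eef_rot"][2])
off=float(sys.argv[1])
e=p[:2]-A;
for f in map(float,sys.argv[2:]):
    a=np.radians(f);t=A+.036*np.array([np.cos(a),np.sin(a)])+off*np.array([-np.sin(a),np.cos(a)])
    print(f,((t-p[:2])*100).round(2),"z",round((.1-p[2])*100,2),"turn",round((f+90-y)/6,2))
E
python3 plan.py .0135 22.9 20 17 14 12 10
```

```text
22.9 [ 0.26 -1.03] z -0.18 turn 0.1
20.0 [ 0.39 -1.17] z -0.18 turn -0.38
17.0 [ 0.52 -1.33] z -0.18 turn -0.88
14.0 [ 0.64 -1.49] z -0.18 turn -1.38
12.0 [ 0.71 -1.6 ] z -0.18 turn -1.72
10.0 [ 0.78 -1.72] z -0.18 turn -2.05
```

Emit:
play_rows(series=[[[0.1, -0.4, 0, 0, 0, 0], [0.2, -0.8, 0, 0, 0, 0], [0.26, -1.03, 0, 0, 0, 0], [0.4, -1.17, 0, 0, 0, -0.4], [0.46, -1.25, 0, 0, 0, -0.6], [0.52, -1.33, 0, 0, 0, -0.9], [0.52, -1.33, 0, 0, 0, -0.9]]])

```text
clock: 3.55
ee_pos: [0.5518, -0.0267, 0.1023]
eef_rot: [3.135, 0.008, 1.864]
wrist_force: [0.1, 3.6, 3.6]
finger_gap: 0.0004
```

```bash
python3 look.py k3;python3 plan.py .0135 17 14 12 10
```

```text
[ 0.5518 -0.0267  0.1023] [179.6   0.5 106.8] 0.0004112098248606721 3.55 [0.12 3.62 3.65]
17.0 [-0.02 -0.04] z -0.22 turn 0.01
14.0 [ 0.09 -0.2 ] z -0.22 turn -0.49
12.0 [ 0.17 -0.32] z -0.22 turn -0.82
10.0 [ 0.24 -0.43] z -0.22 turn -1.16
```

View pics/k3_s.png

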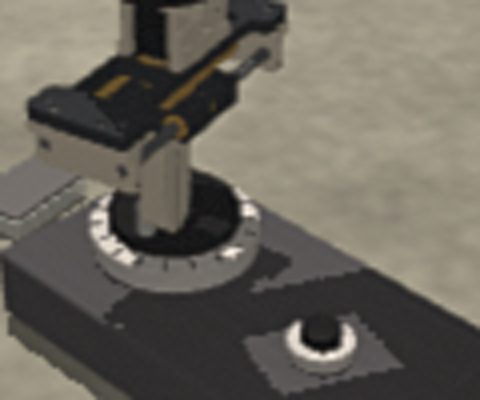

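Contact: +3.6 N in y, and the dial hasn't clicked yet. I'll keep going gently to 10°.

Emit:
play_rows(series=[[[0.05, -0.1, -0.1, 0, 0, -0.25], [0.09, -0.2, -0.2, 0, 0, -0.5], [0.13, -0.26, -0.2, 0, 0, -0.65], [0.17, -0.32, -0.2, 0, 0, -0.8], [0.2, -0.37, -0.2, 0, 0, -1.0], [0.24, -0.43, -0.2, 0, 0, -1.15], [0.24, -0.43, -0.2, 0, 0, -1.15]]])

```text
clock: 4.23
ee_pos: [0.5543, -0.0317, 0.1]
eef_rot: [3.136, 0.009, 1.745]
wrist_force: [0.0, 1.1, -0.1]
finger_gap: 0.0004
```

```bash
python3 look.py k4;python3 plan.py .0135 17 14 12 10
```

```text
[ 0.5543 -0.0317  0.1   ] [179.7   0.5 100. ] 0.0004476138347855093 4.2333 [ 0.01  1.07 -0.11]
17.0 [-0.25  0.41] z -0.01 turn 1.16
14.0 [-0.14  0.25] z -0.01 turn 0.66
12.0 [-0.06  0.13] z -0.01 turn 0.33
10.0 [0.01 0.02] z -0.01 turn -0.01
```

View pics/k4_s.png

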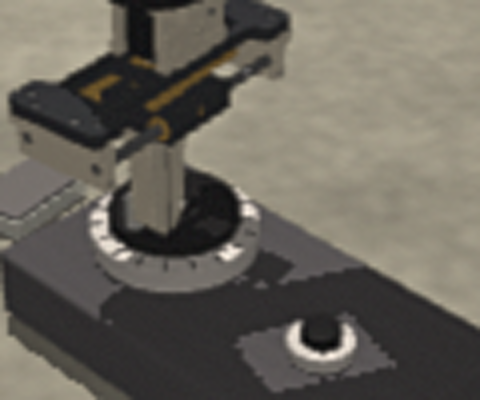

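The force fell to about zero, so the dial snapped one click (peg expected at 2.9°). I'll check for the next contact.

```bash
python3 plan.py .0135 6 3 0 -3 -6 -8 -10
```

```text
6.0 [ 0.14 -0.22] z -0.01 turn -0.67
3.0 [ 0.22 -0.4 ] z -0.01 turn -1.17
0.0 [ 0.3  -0.58] z -0.01 turn -1.67
-3.0 [ 0.36 -0.78] z -0.01 turn -2.17
-6.0 [ 0.42 -0.97] z -0.01 turn -2.67
-8.0 [ 0.45 -1.1 ] z -0.01 turn -3.01
-10.0 [ 0.48 -1.23] z -0.01 turn -3.34
```

Emit:
play_rows(series=[[[0.07, -0.11, 0, 0, 0, -0.33], [0.14, -0.22, 0, 0, 0, -0.67], [0.18, -0.31, 0, 0, 0, -0.9], [0.22, -0.4, 0, 0, 0, -1.17], [0.26, -0.49, 0, 0, 0, -1.4], [0.3, -0.58, -0.1, 0, 0, -1.67], [0.36, -0.76, -0.1, 0, 0, -2.1], [0.36, -0.76, -0.1, 0, 0, -2.1]]])

```text
clock: 5.0
ee_pos: [0.5581, -0.0382, 0.0993]
eef_rot: [3.135, 0.008, 1.524]
wrist_force: [0.9, 4.0, 1.9]
finger_gap: 0.0007
```

```bash
python3 look.py k5; python3 plan.py .0135 0 -3 -6 -8 -10
```

```text
[ 0.5581 -0.0382  0.0993] [179.6   0.4  87.3] 0.0007058976623989513 5.0 [0.89 4.01 1.95]
0.0 [-0.09  0.12] z 0.07 turn 0.41
-3.0 [-0.03 -0.07] z 0.07 turn -0.09
-6.0 [ 0.03 -0.27] z 0.07 turn -0.59
-8.0 [ 0.06 -0.4 ] z 0.07 turn -0.92
-10.0 [ 0.09 -0.53] z 0.07 turn -1.25
```

View pics/k5_s.png

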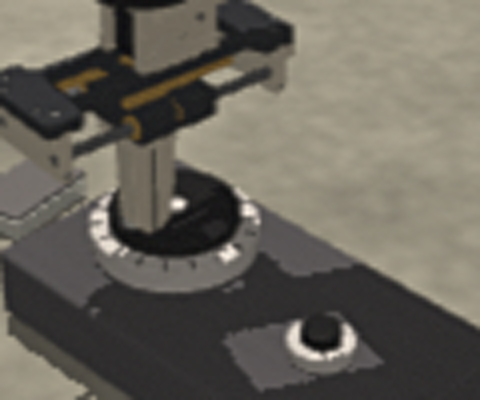

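The contact force (4 N) comes at the predicted angle, so that was exactly one click. Pushing through the second.

Emit:
play_rows(series=[[[0, -0.17, 0, 0, 0, -0.3], [0.03, -0.27, 0, 0, 0, -0.6], [0.05, -0.34, 0, 0, 0, -0.75], [0.06, -0.4, 0, 0, 0, -0.9], [0.08, -0.47, 0, 0, 0, -1.1], [0.09, -0.53, 0, 0, 0, -1.25], [0.09, -0.53, 0, 0, 0, -1.25]]])

```text
clock: 5.68
ee_pos: [0.5588, -0.0441, 0.0992]
eef_rot: [3.135, 0.009, 1.395]
wrist_force: [-0.6, -0.4, 0.2]
finger_gap: 0.0007
```

```bash
python3 look.py k6; python3 plan.py .0135 -10 -14 -17 -20 -22 -24
```

```text
[ 0.5588 -0.0441  0.0992] [179.6   0.5  79.9] 0.0007391947997957553 5.6833 [-0.58 -0.42  0.24]
-10.0 [0.01 0.02] z 0.07 turn -0.0
-14.0 [ 0.05 -0.25] z 0.07 turn -0.67
-17.0 [ 0.07 -0.45] z 0.07 turn -1.17
-20.0 [ 0.08 -0.65] z 0.07 turn -1.67
-22.0 [ 0.08 -0.78] z 0.07 turn -2.0
-24.0 [ 0.07 -0.92] z 0.07 turn -2.34
```

View pics/k6_s.png

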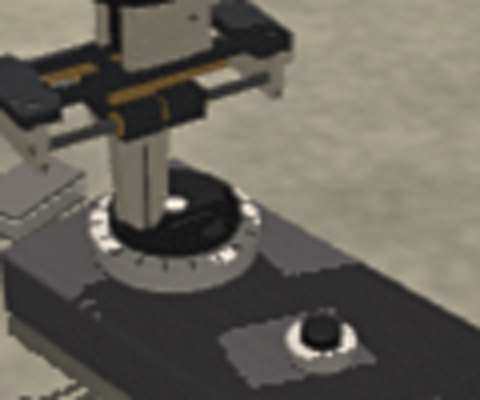

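Second click is through (force ~0). Approaching the third.

Emit:
play_rows(series=[[[0.03, -0.13, 0, 0, 0, -0.33], [0.05, -0.25, 0, 0, 0, -0.67], [0.06, -0.35, 0, 0, 0, -0.9], [0.07, -0.45, 0, 0, 0, -1.17], [0.08, -0.55, 0, 0, 0, -1.4], [0.08, -0.65, 0, 0, 0, -1.67], [0.08, -0.78, 0, 0, 0, -2.0], [0.08, -0.78, 0, 0, 0, -2.0]]])

```text
clock: 6.45
ee_pos: [0.5598, -0.051, 0.0992]
eef_rot: [3.135, 0.007, 1.186]
wrist_force: [0.8, 3.5, -0.0]
finger_gap: 0.0007
```

```bash
python3 look.py k7; python3 plan.py .0135 -22 -24 -26 -28 -30
```

```text
[ 0.5598 -0.051   0.0992] [179.6   0.4  67.9] 0.0007021505005464028 6.45 [ 0.75  3.55 -0.01]
-22.0 [-0.01 -0.05] z 0.07 turn -0.01
-24.0 [-0.02 -0.18] z 0.07 turn -0.35
-26.0 [-0.03 -0.32] z 0.07 turn -0.68
-28.0 [-0.04 -0.45] z 0.07 turn -1.01
-30.0 [-0.06 -0.58] z 0.07 turn -1.35
```

View pics/k7_s.png

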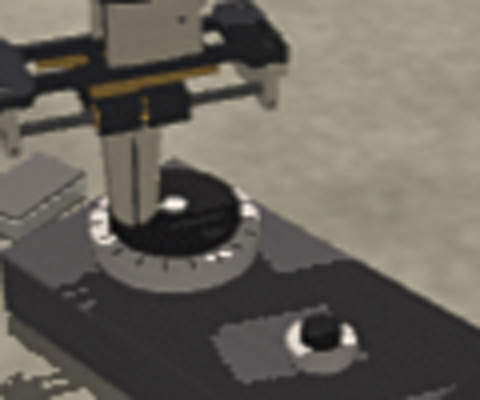

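Contact again at about -21°, as predicted. Pushing through the third.

Emit:
play_rows(series=[[[-0.01, -0.1, 0, 0, 0, -0.2], [-0.02, -0.18, 0, 0, 0, -0.35], [-0.03, -0.25, 0, 0, 0, -0.5], [-0.03, -0.32, 0, 0, 0, -0.7], [-0.04, -0.45, 0, 0, 0, -1.0], [-0.06, -0.58, 0, 0, 0, -1.35], [-0.06, -0.58, 0, 0, 0, -1.35]]])

```text
clock: 7.13
ee_pos: [0.559, -0.058, 0.0993]
eef_rot: [3.135, 0.009, 1.044]
wrist_force: [-0.3, -0.5, -1.2]
finger_gap: 0.0004
```

```bash
python3 look.py k8; python3 plan.py .0135 -30 -33 -36 -39 -41 -43
```

```text
[ 0.559  -0.058   0.0993] [179.6   0.5  59.8] 0.00041615687176156267 7.1333 [-0.25 -0.5  -1.21]
-30.0 [0.01 0.05] z 0.08 turn 0.0
-33.0 [-0.03 -0.15] z 0.08 turn -0.5
-36.0 [-0.08 -0.34] z 0.08 turn -1.0
-39.0 [-0.13 -0.54] z 0.08 turn -1.5
-41.0 [-0.18 -0.66] z 0.08 turn -1.83
-43.0 [-0.23 -0.79] z 0.08 turn -2.17
```

View pics/k8_s.png

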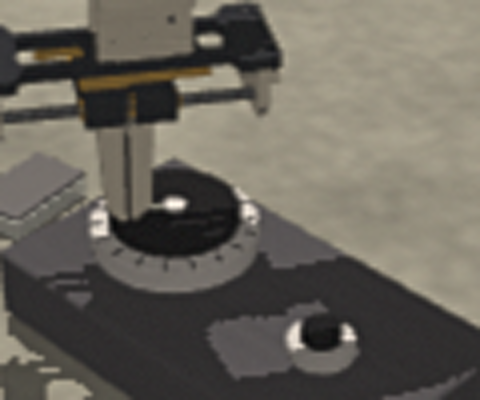

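Third snap (force ~0). Approaching the fourth contact, expected near -41°.

Emit:
play_rows(series=[[[-0.02, -0.07, 0, 0, 0, -0.25], [-0.03, -0.15, 0, 0, 0, -0.5], [-0.05, -0.25, 0, 0, 0, -0.75], [-0.08, -0.34, 0, 0, 0, -1.0], [-0.1, -0.44, 0, 0, 0, -1.25], [-0.13, -0.54, 0, 0, 0, -1.5], [-0.18, -0.66, 0, 0, 0, -1.8], [-0.18, -0.66, 0, 0, 0, -1.8]]])

```text
clock: 7.9
ee_pos: [0.5576, -0.0637, 0.0993]
eef_rot: [3.135, 0.007, 0.856]
wrist_force: [1.9, 3.5, 0.2]
finger_gap: 0.0006
```

```bash
python3 look.py k9; python3 plan.py .0135 -41 -43 -45 -47 -48 -49 -50
```

```text
[ 0.5576 -0.0637  0.0993] [179.6   0.4  49.1] 0.0005866079282042938 7.9 [1.94 3.46 0.17]
-41.0 [-0.02 -0.04] z 0.07 turn -0.03
-43.0 [-0.07 -0.16] z 0.07 turn -0.37
-45.0 [-0.13 -0.29] z 0.07 turn -0.7
-47.0 [-0.18 -0.41] z 0.07 turn -1.03
-48.0 [-0.21 -0.47] z 0.07 turn -1.2
-49.0 [-0.25 -0.53] z 0.07 turn -1.37
-50.0 [-0.28 -0.58] z 0.07 turn -1.53
```

View pics/k9_s.png

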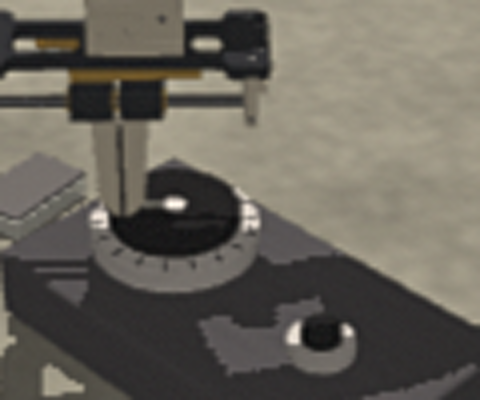

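Contact is as predicted (4 N). Now the fourth click, stopping at about -49.5°.

Emit:
play_rows(series=[[[-0.04, -0.1, 0, 0, 0, -0.2], [-0.07, -0.16, 0, 0, 0, -0.4], [-0.13, -0.29, 0, 0, 0, -0.7], [-0.18, -0.41, 0, 0, 0, -1.0], [-0.21, -0.47, 0, 0, 0, -1.2], [-0.25, -0.53, 0, 0, 0, -1.35], [-0.25, -0.53, 0, 0, 0, -1.35]]])

```text
clock: 8.58
ee_pos: [0.5547, -0.0696, 0.0993]
eef_rot: [3.135, 0.009, 0.716]
wrist_force: [0.2, 0.6, 0.1]
finger_gap: 0.0004
```

```bash
python3 look.py k10; python3 plan.py .0135 -47 -49 -50
```

```text
[ 0.5547 -0.0696  0.0993] [179.6   0.5  41. ] 0.00041985606052144455 8.5833 [0.24 0.57 0.08]
-47.0 [0.08 0.14] z 0.07 turn 0.31
-49.0 [0.02 0.03] z 0.07 turn -0.02
-50.0 [-0.01 -0.03] z 0.07 turn -0.19
```

View pics/k10_s.png

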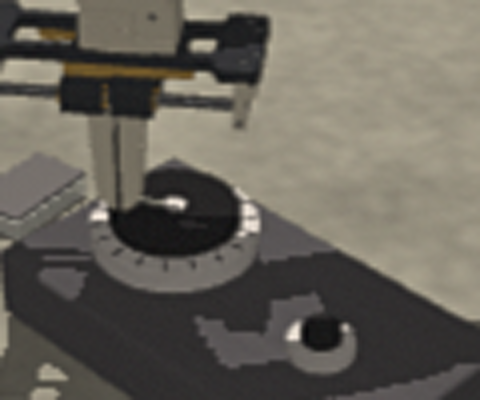

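Force is ~0, so it snapped. I'll back off from the peg, rise, and check the dial.

Emit:
play_rows(series=[[[0.3, 0.25, 0, 0, 0, 0], [0.8, 0.7, 0, 0, 0, 0], [0.9, 0.8, 0.5, 0, 0, 0], [0.9, 1.5, 2, 0, 0, 0], [0.9, 3, 4, 0, 0, 0], [0.9, 6, 6, 0, 0, 0], [0.9, 9, 7, 0, 0, 0], [0.9, 12, 7, 0, 0, 0]]])

```text
clock: 9.35
ee_pos: [0.5658, 0.0517, 0.1727]
eef_rot: [3.131, 0.004, 0.717]
wrist_force: [0.1, -0.3, 0.4]
finger_gap: 0.0003
```

```bash
python3 look.py k11
```

```text
[0.5658 0.0517 0.1727] [179.4   0.2  41.1] 0.0002884294608969239 9.35 [ 0.08 -0.33  0.38]
```

View pics/k11_s.png

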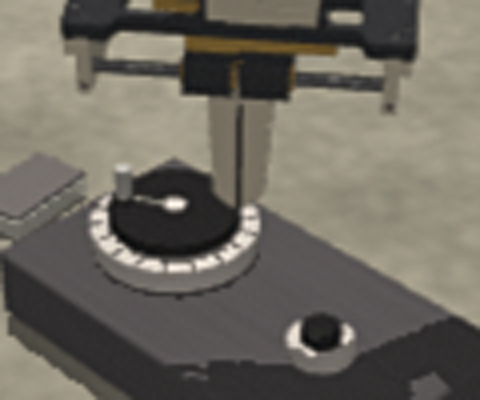

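View pics/k11_t.png

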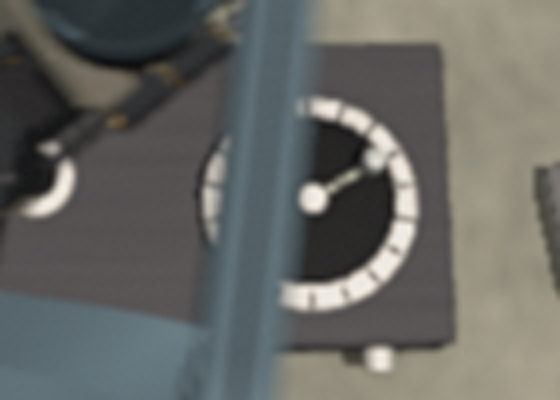

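The top view shows the hub at (312,198) and the peg top at (373,158). I'll compute the angle and the button target.

Run:
```python
from h import *
c=eyes.read_camera("top");s=eyes.read_camera("scene")
f=lambda x,y:(250+(x+.5)/4-.5,185+(y+.5)/4-.5)
A=ray(c,*f(312,198),.091);P=ray(c,*f(373,158),.115)
print(A,P,np.degrees(np.arctan2(*(P-A)[1::-1])),np.degrees(np.arctan2(P[1]+.0508,P[0]-.5212)))
f2=lambda x,y:(225+(x+.5)/4-.5,130+(y+.5)/4-.5)
P=ray(s,*f2(123,169),.115);A=ray(s,*f2(175,204),.091)
print(A,P,np.degrees(np.arctan2(*(P-A)[1::-1])))
B=np.array([.5300,.0988]);p=telemetry.observe()["ee_pos"];print((B-p[:2])*100,p)
```

```text
[ 0.52230778 -0.05087794  0.091     ] [ 0.54092911 -0.07973105  0.115     ] -57.1624574100916 -55.70853460728596
[ 0.52114055 -0.05114582  0.091     ] [ 0.54262986 -0.07899535  0.115     ] -52.34543857109231
[-3.38778379  4.72177469] [0.56387784 0.05158225 0.16957264]
```

Peg at -57.2° (top view) against 22.9° at the start, so four clicks. The scene view's -52° is also closest to the fourth stop. Moving over the button.

Emit:
play_rows(series=[[[-1, 1.3, 0, 0, 0, 0], [-2.2, 3, -1, 0, 0, 0], [-3.3, 4.6, -3, 0, 0, 0], [-3.4, 4.7, -5, 0, 0, 0], [-3.4, 4.7, -6.5, 0, 0, 0], [-3.4, 4.7, -6.8, 0, 0, 0], [-3.4, 4.7, -6.8, 0, 0, 0]]])

```text
clock: 10.13
ee_pos: [0.5287, 0.0981, 0.1005]
eef_rot: [3.137, 0.011, 0.72]
wrist_force: [0.6, 0.7, -0.2]
finger_gap: 0.0005
```

```bash
python3 look.py k12
```

```text
[0.5287 0.0981 0.1005] [179.7   0.6  41.2] 0.0005359275367899376 10.1333 [ 0.6   0.66 -0.21]
```

View pics/k12_s.png

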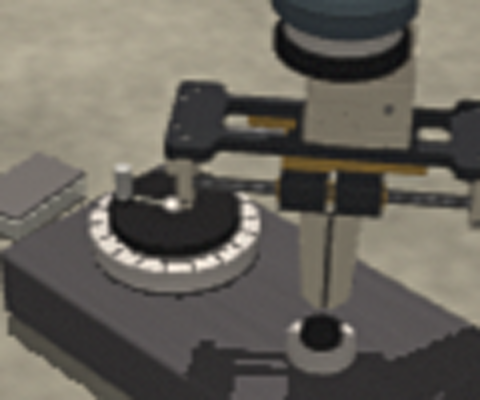

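Finger is above the button. Pressing down slowly.

Emit:
play_rows(series=[[[0.1, 0.1, -0.5, 0, 0, 0], [0.1, 0.1, -1.0, 0, 0, 0], [0.1, 0.1, -1.4, 0, 0, 0], [0.1, 0.1, -1.7, 0, 0, 0], [0.1, 0.1, -1.9, 0, 0, 0], [0.1, 0.1, -1.9, 0, 0, 0], [0.1, 0.1, -1.9, 0, 0, 0]]])

```text
clock: 10.82
ee_pos: [0.5313, 0.0991, 0.0831]
eef_rot: [3.134, 0.008, 0.719]
wrist_force: [0.3, 0.0, 0.6]
finger_gap: 0.0005
```

Emit:
play_rows(series=[[[-0.1, 0, -0.2, 0, 0, 0], [-0.1, 0, -0.3, 0, 0, 0], [-0.1, 0, -0.4, 0, 0, 0], [-0.1, 0, -0.4, 0, 0, 0]]])

```text
clock: 11.15
ee_pos: [0.5308, 0.0991, 0.0794]
eef_rot: [3.134, 0.007, 0.719]
wrist_force: [0.9, 0.5, 3.5]
finger_gap: 0.0007
```

```bash
python3 look.py k13
```

```text
[0.5308 0.0991 0.0794] [179.5   0.4  41.2] 0.0007202897219302309 11.15 [0.87 0.46 3.48]
```

View pics/k13_s.png

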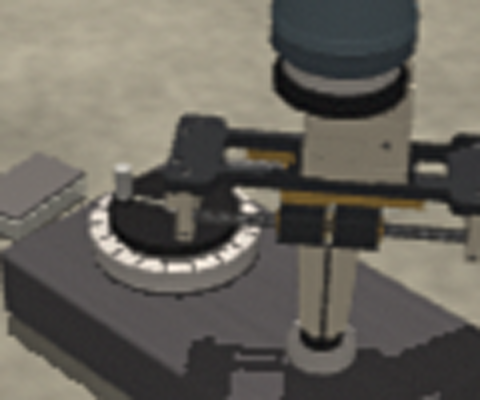

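3.5 N against the button. Pressing further.

Emit:
play_rows(series=[[[0, 0, -0.2, 0, 0, 0], [0, 0, -0.35, 0, 0, 0], [0, 0, -0.5, 0, 0, 0], [0, 0, -0.5, 0, 0, 0]]])

```text
clock: 11.58
ee_pos: [0.531, 0.0991, 0.0761]
eef_rot: [3.133, 0.007, 0.72]
wrist_force: [-3.0, -1.1, 16.7]
finger_gap: 0.0004
```

```bash
python3 look.py k14
```

```text
[0.531  0.0991 0.0761] [179.5   0.4  41.2] 0.00043529240615396494 11.5833 [-2.97 -1.09 16.73]
```

View pics/k14_s.png

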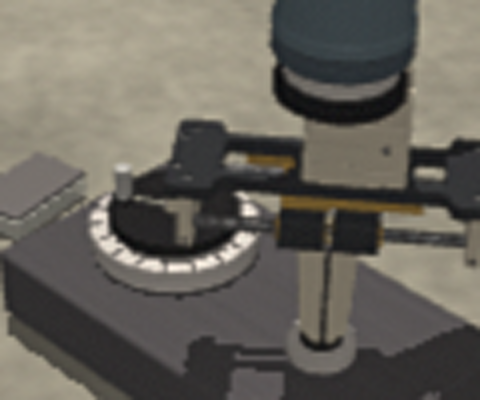

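Emit:
play_rows(series=[[[0, 0, 0.5, 0, 0, 0], [0, 0, 1.5, 0, 0, 0], [0, 0, 3.5, 0, 0, 0], [0, 0, 6, 0, 0, 0], [-3, 3, 9, 0, 0, 0], [-5, 6, 12, 0, 0, 0], [-7, 9, 13, 0, 0, 0], [-9, 12, 13, 0, 0, 0]]])

```text
clock: 12.35
ee_pos: [0.4438, 0.2166, 0.2089]
eef_rot: [3.13, 0.002, 0.718]
wrist_force: [0.9, 1.2, -0.1]
finger_gap: 0.0001
```

Emit:
play_rows(series=[[[-2, 3, 0, 0, 0, 0], [-4, 6, 0, 0, 0, 0], [-6, 9, 0, 0, 0, 0], [-8, 12, 0, 0, 0, 0], [-10, 15, 0, 0, 0, 0], [-11, 17, 0, 0, 0, 0], [-11, 17, 0, 0, 0, 0], [-11, 17, 0, 0, 0, 0]]])

```text
clock: 13.02
ee_pos: [0.3328, 0.3869, 0.2085]
eef_rot: [3.13, 0.004, 0.721]
wrist_force: [-0.7, 0.1, 0.2]
finger_gap: 0.0006
```

```bash
python3 look.py k15
python3 - <<'E'
from h import *
c=eyes.read_camera("top");cv2.imwrite("pics/top_end.png",c["image"])
d=cv2.absdiff(c["image"],cv2.imread("pics/top0.png")).max(2)
for n,(x,y,w,h) in dict(jar=(180,215,35,30),driver=(235,160,75,28),box=(380,218,40,48)).items(): print(n,d[y:y+h,x:x+w].max())
E
```

```text
[0.3328 0.3869 0.2085] [179.3   0.2  41.3] 0.0006319608675841716 13.0167 [-0.66  0.08  0.2 ]
jar 6
driver 6
box 5
```

View pics/top_end.png

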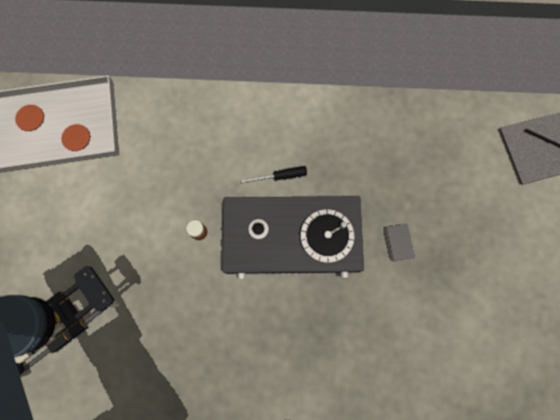

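View pics/k15_s.png

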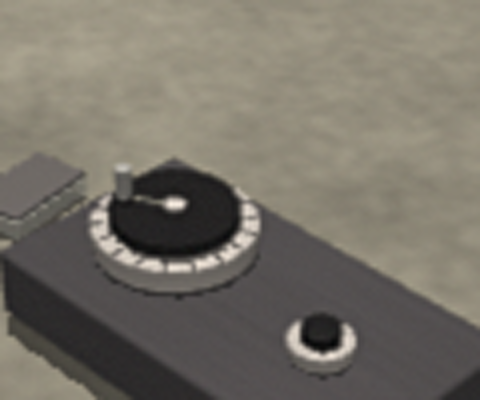

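Run:
```python
from h import *
c=eyes.read_camera("top");z=c["z_map"]
H=np.zeros((24,24))
for i,v in enumerate(range(217,241)):
  for j,u in enumerate(range(246,270)):
    d=z[v,u];H[i,j]=(c["R"].T@(np.array([(u-c["cx"])/c["fx"],(v-c["cy"])/c["fy"],1])*d-c["t"]))[2]*1000
print(H[2:22:2,2:22:2].round(1))
print(H[10:13,10:14].mean())
```

```text
[[60.1 59.6 60.7 58.2 58.7 59.  57.5 56.1 58.1 60.3]
 [57.9 60.2 58.2 72.1 72.5 71.  72.9 74.6 59.3 60.5]
 [59.5 70.9 69.3 69.3 82.8 80.8 80.9 70.2 70.8 56.9]
 [57.5 70.3 68.9 82.6 80.2 79.3 80.2 79.7 71.8 72. ]
 [55.5 68.8 78.6 81.1 83.8 82.1 80.5 81.9 68.9 72.4]
 [70.3 69.9 79.6 83.5 80.9 79.3 81.5 78.  71.2 74. ]
 [70.6 72.7 77.5 81.8 78.3 79.9 79.9 82.2 70.7 71. ]
 [59.3 70.7 73.3 80.9 81.8 82.  79.8 73.2 73.5 69.2]
 [59.4 69.6 72.6 72.3 71.4 73.  70.6 71.5 70.  58.8]
 [57.7 57.3 70.4 71.9 71.6 71.7 72.6 71.1 60.1 58.8]]
81.1425979793296
```

The button top is at about 81–82 mm and its housing at about 71 mm. The finger reached 76.1 mm at 16.7 N, so the button was fully down and the housing did not block it.

```bash
python3 -c "
from rig import env
print(env.close_job())"
```

```text
the job is handed in; nothing more can be done
None
```

I turned the dial clockwise four clicks by pushing the peg with the outside of the shut fingers. I then pressed the button down to its stop, let it come up, moved the arm clear and handed the job in at about 13 s. No verdict was reported.

- **Dial:** The push force rose to about 4 N before each of the four snaps and fell to about zero after it. The top view put the peg at 22.9–23.8° at the start and -57.2° after the fourth snap, against -57.1° expected. A rougher reading from the scene camera gave -52°. That disagrees by about 5°, but is still closest to the fourth stop.
- **Button:** The force was 16.7 N with the fingertip at 76.1 mm, where full travel takes about 5 N. The button's top rests at about 81–82 mm and its housing is at about 71 mm, so the button itself bottomed out. The last picture shows it up again.
- **Other objects:** The jar, tip box and screwdriver look the same in the top view before and after. The arm finished clear of everything, with the wrist force near zero.

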